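Sort mixer drive shafts by length into their rows under a rail

ROBOT

A 6-joint arm with a two-finger parallel gripper is mounted at the origin on the work surface. World frame = base frame: x ahead of the robot, y to its left, z up, the work surface at z = 0. Lengths are in mm, angles in rad, forces in N, time in s.
With the tool pointing down it reaches from about 275 to 825 mm from the base axis. Payload 5.2 kg.
Tool frame: the origin (TCP) lies at the very end of the fingers, on their centre line; the grasp point (between the pads) lies 19 mm behind it; z points along the fingers, y is the direction in which the jaws open and shut (so a half turn about z gives the same grasp; the last joint's range is limited). The gripper opens to 93 mm and grips with 3 to 60 N. Pads are 15 mm wide; open, the fingers measure 128 mm over their backs; the gripper's body (75 mm by 188 mm) begins 65 mm behind the grasp point.
Start: joints at [-1.402, 0.259, 1.535, -0, 1.348, -0.203], TCP at [199.832, -512.418, 218.653] pointing down, gripper open.
Joint ranges: [-3.14, 3.14], [-0.91, 2.08], [0.19, 2.58], [-1.22, 4.36], [0.22, 2.71], [-3.12, 3.12]. Speed limits (rad/s): [2.57, 2.57, 3.14, 3.14, 3.14, 3.14].

INTERFACE

Orientations are given as [roll, pitch, yaw] about the fixed x, y, z axes, in that order (R = Rz(yaw) Ry(pitch) Rx(roll)).
In Python, from bench import robot gives the robot as it stands. The module is installed in compiled form; this text tells all that it offers. Calls block until the motion is done:
- robot.move_ptp(position, orientation): joint-space move of the TCP to a pose.
- robot.move_linear(position, ori=None, speed=150, f_stop=None): straight line of the TCP; ori=None keeps the orientation; speed is the mean speed in mm/s. With f_stop (N) it stops when the force on the tool has changed by that much, and returns True; else False.
- robot.move_j(angles): joint-space move.
- robot.move_gripper(opening): opening from 0.0 (shut) to 1.0 (fully open); the grip force is fixed at half the most; returns when the fingers have stopped.
- robot.sleep(seconds).
- robot.inverse_kinematics(position, orientation): joint angles nearest the present ones, or None.
- robot.get_image(name): name is "side" or "top"; returns a dict with "img" (384x512x3 uint8, blue, green, red), "fovy" (degrees; the focal length in pixels is half the picture's height over the tangent of half this angle, whatever the lens; pixels are square), "cx", "cy" (the principal point, pixels), "eye" and "orientation" of the camera in the world. Camera axes: x right, y down, z forward; pixel columns grow to the right and rows downward; lengths in mm; the calibration is good to about 2 mm. A picture is of the moment at which its call begins. There is no depth.
A pose or a line that the arm cannot do raises robot.MotionError and nothing moves.
- robot.hand_in(): hands the job in, once; it reports no verdict.
Readings, each from a call of its own:
- robot.current_t(): time.
- robot.current_qpos(): joint angles.
- robot.current_joint_vel(): joint speeds.
- robot.current_joint_efforts(): joint torques, N m.
- robot.current_tcp_pos(): TCP position.
- robot.current_eef_rot(): TCP orientation.
- robot.current_contact_force(): force on the tool from outside, world axes, zero at the start.
- robot.current_ft_torque(): the same for the moment, N m.
- robot.current_gripper_width(): opening from 0.0 (shut) to 1.0 (fully open).
Only numpy, scipy, OpenCV 4.12 (cv2) and the standard library are available. Lean on these libraries where they do the work, as an engineer would, in place of code of your own. Each camera call takes 0.05 s, during which the arm holds its last target. There are 200 camera calls.

TASK

Sort the four loose steel mixer shafts by length into the two white holders on the blue rack: the two long shafts in the long holder, the two short ones in the short holder, one to a lane, each lying flat with both hubs down between the end stops and cheeks. The steel rail over the holders stays where it is, so slant the gripper to reach in under it, do not knock the rail, and leave everything else on the table where it is.

Things in the scene. Friction and masses are not known exactly. Their poses are not given: they have to be found in the camera images.
- long_a: Stainless mixer drive shaft lying on the table: 160 mm long overall, a round 18 mm bar with a square hub at each end (28 x 28 mm, 20 mm along the shaft), so it does not roll; ends alike; about 0.3 kg. Origin at its middle on the shaft axis, 14 mm above the table at the start; y along the shaft, z up at the start. Bare bar between the hubs: 120 mm.
- long_b: Stainless mixer drive shaft lying on the table: 160 mm long overall, a round 18 mm bar with a square hub at each end (28 x 28 mm, 20 mm along the shaft), so it does not roll; ends alike; about 0.3 kg. Origin at its middle on the shaft axis, 14 mm above the table at the start; y along the shaft, z up at the start. Bare bar between the hubs: 120 mm.
- short_a: Stainless mixer drive shaft lying on the table: 110 mm long overall, a round 18 mm bar with a square hub at each end (28 x 28 mm, 20 mm along the shaft), so it does not roll; ends alike; about 0.22 kg. Origin at its middle on the shaft axis, 14 mm above the table at the start; y along the shaft, z up at the start. Bare bar between the hubs: 70 mm.
- short_b: Stainless mixer drive shaft lying on the table: 110 mm long overall, a round 18 mm bar with a square hub at each end (28 x 28 mm, 20 mm along the shaft), so it does not roll; ends alike; about 0.22 kg. Origin at its middle on the shaft axis, 14 mm above the table at the start; y along the shaft, z up at the start. Bare bar between the hubs: 70 mm.
- long_row: White plastic holder fixed on the blue rack plate, for the two long shafts (160 mm), lying along its y axis. Origin at the centre of its underside, 8 mm above the table; x points away from the robot, y to its left. Outside 190 mm along y, 116 mm along x, 36 mm high. Two lanes, at x = -31 and +31 mm. The holders' centres are 144 mm apart along x; which is nearer changes.
- short_row: White plastic holder fixed on the blue rack plate, for the two short shafts (110 mm), lying along its y axis. Origin at the centre of its underside, 8 mm above the table; x points away from the robot, y to its left. Outside 140 mm along y, 116 mm along x, 36 mm high. Two lanes, at x = -31 and +31 mm. The holders' centres are 144 mm apart along x; which is nearer changes.
- long_lane_near (a point): near lane of the long holder: where a seated shaft's middle lies, 36 mm above the holder's underside; axes as the holder's. The hubs rest on ledges 14 mm lower, between end stops 174 mm apart and cheeks 42 mm apart (7 mm play all round; both rise 14 mm above the ledges). Cheeks and ledges fill only the last 26 mm at each end; between, it is open for fingers to 30 mm below this point.
- long_lane_far (a point): far lane of the long holder: where a seated shaft's middle lies, 36 mm above the holder's underside; axes as the holder's. The hubs rest on ledges 14 mm lower, between end stops 174 mm apart and cheeks 42 mm apart (7 mm play all round; both rise 14 mm above the ledges). Cheeks and ledges fill only the last 26 mm at each end; between, it is open for fingers to 30 mm below this point.
- short_lane_near (a point): near lane of the short holder: where a seated shaft's middle lies, 36 mm above the holder's underside; axes as the holder's. The hubs rest on ledges 14 mm lower, between end stops 124 mm apart and cheeks 42 mm apart (7 mm play all round; both rise 14 mm above the ledges). Cheeks and ledges fill only the last 26 mm at each end; between, it is open for fingers to 30 mm below this point.
- short_lane_far (a point): far lane of the short holder: where a seated shaft's middle lies, 36 mm above the holder's underside; axes as the holder's. The hubs rest on ledges 14 mm lower, between end stops 124 mm apart and cheeks 42 mm apart (7 mm play all round; both rise 14 mm above the ledges). Cheeks and ledges fill only the last 26 mm at each end; between, it is open for fingers to 30 mm below this point.
- rail: Fixed level steel rail, 16 mm thick, over both holders. Origin on the table under the rail, at the rack's middle; rail axis 180 mm above it, from x = -120 to +250 mm, where a 220 mm post (clamp 36 mm, foot 90 x 110 x 12 mm) carries it. It crosses above the lanes 6 to 14 mm right (-y) of their middles. A tool slanted 35 degrees, its body leaning right, away from the rail, fits below.
- wrench: Bystander: a steel wrench 170 mm long lying on the table, beyond the shafts. Origin under its middle, x along it.
- beaker: Bystander: an open steel cup 80 mm wide, 75 mm high, beyond the gap between shafts and rack. Origin at the centre of its underside.
- jar: Bystander: a white jar with a black cap, 64 mm wide, 60 mm high, left of the rack. Origin at the centre of its underside.
- disc: Bystander: a flat steel mixing disc, 76 mm wide, 18 mm high, lying among the shafts. Origin at the centre of its underside.
- collar: Bystander: a dark steel ring 54 mm wide, 24 mm high, left of the rack. Origin at the centre of its underside.
- screwdriver: Bystander: a screwdriver 180 mm long lying left of the rack. Origin under its middle, x along it.
Things that resemble listed ones, but are neither listed nor needed, are in the scene too. Leave any orange look-alike of the short_b alone. What is shaped like the long_a but orange is not meant.

How it is judged (in metres and radians):
At the end, for the whole second after the job is handed in: Both 160 mm shafts are at rest in the long holder and both 110 mm shafts in the short one: middle within 12 mm of the holder's middle along it and within 45 mm across it, along the lane to 0.15 rad, seated on the ledges (axis 31 to 40 mm above the holder's underside) (y of long_a in the frame of long_row between -0.012 and 0.012 m and x of long_a in the frame of long_row between -0.045 and 0.045 m and z of long_a in the frame of long_row between 0.031 and 0.04 m and angle between the y axis of each of long_a, long_b and the y axis of long_row, either way round below 0.15 rad and linear speed of each of long_a, long_b, short_a, short_b below 0.02 m/s and y of long_b in the frame of long_row between -0.012 and 0.012 m and x of long_b in the frame of long_row between -0.045 and 0.045 m and z of long_b in the frame of long_row between 0.031 and 0.04 m and y of short_a in the frame of short_row between -0.012 and 0.012 m and x of short_a in the frame of short_row between -0.045 and 0.045 m and z of short_a in the frame of short_row between 0.031 and 0.04 m and angle between the y axis of each of short_a, short_b and the y axis of short_row, either way round below 0.15 rad and y of short_b in the frame of short_row between -0.012 and 0.012 m and x of short_b in the frame of short_row between -0.045 and 0.045 m and z of short_b in the frame of short_row between 0.031 and 0.04 m); the robot touches nothing.
It fails at once if the rail was knocked (more than 10 N) (contact force between rail and anything else above 10 N).
It fails at once if a bystander was moved more than 25 mm (distance of any of wrench, beaker, jar, disc, collar, screwdriver from where it was at the start of the episode above 0.025 m).
It also fails if it takes over 72 s, if anything falls off the work surface, if the arm or the gripper's body presses on something with over 40 N, if the wrist force passes 120 N, or if a joint passes its speed limit or range.

## Working session

There is one attempt and no reset: what is moved stays moved. The work goes in short steps, each a Python script; the robot and the scene stay as the last script left them, time stands still between calls to the robot, and variables do not carry over. Pictures are saved under pics/ and viewed, about 8 in all and at most 12, crops included, and the job is handed in when it is done.

```bash
mkdir -p pics; cat > h.py <<'E'
import numpy as np, cv2
from bench import robot
from scipy.spatial.transform import Rotation as R
def ray(im,u,v):
    f=im["img"].shape[0]/2/np.tan(np.radians(im["fovy"])/2)
    d=np.array([(u-im["cx"])/f,(v-im["cy"])/f,1.])
    return np.array(im["eye"],float), R.from_euler("xyz",im["orientation"]).as_matrix()@d
def onplane(im,u,v,z):
    e,d=ray(im,u,v); return e+d*(z-e[2])/d[2]
def proj(im,p):
    f=im["img"].shape[0]/2/np.tan(np.radians(im["fovy"])/2)
    q=R.from_euler("xyz",im["orientation"]).as_matrix().T@(np.array(p,float)-np.array(im["eye"]))
    return np.array([im["cx"]+f*q[0]/q[2],im["cy"]+f*q[1]/q[2]])
E
python3 - <<'E'
from h import *
import pickle
for n in("top","side"):
    im=robot.get_image(n); pickle.dump(im,open(n+".pkl","wb"))
    cv2.imwrite(f"pics/{n}0.png",cv2.resize(im["img"],(800,600)))
    print(n,im["eye"],im["orientation"],im["fovy"],im["cx"],im["cy"])
print(robot.current_t(),robot.current_eef_rot())
E
```

```text
top [ 415.50415911  -90.11651914 1329.15988006] [-3.04720596e+00 -8.66847567e-04 -1.54885237e+00] 50.560240864026646 252.52360049269964 202.68469707390597
side [-67.53610593 629.79807218 682.48012505] [-2.15642083  0.00829649 -2.454006  ] 56.58588065491667 255.08154985512292 187.7691258646185
0.1 [-3.13996310e+00 -3.05049468e-04  3.71779809e-01]
```

View pics/top0.png

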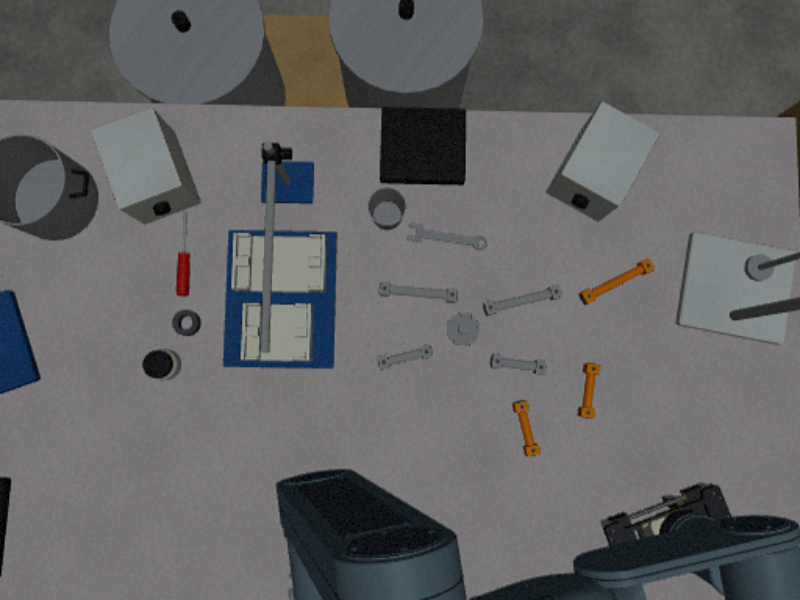

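View pics/side0.png

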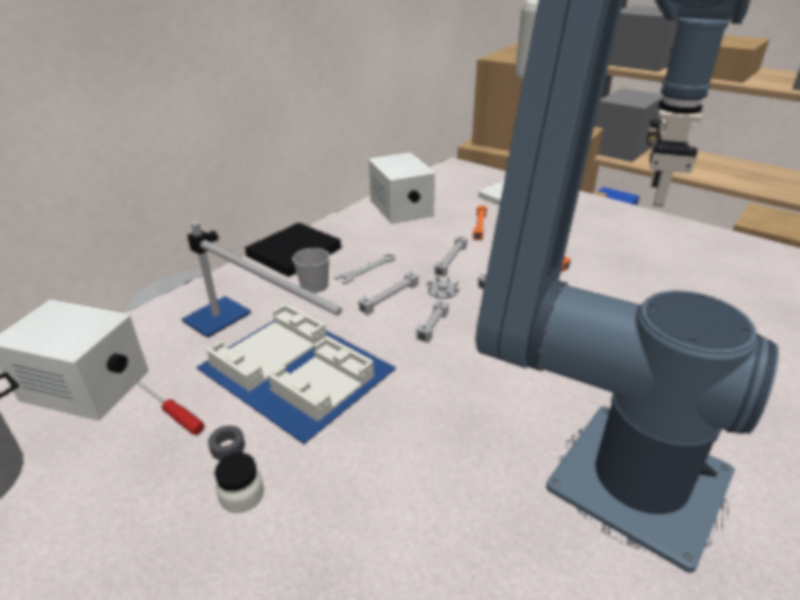

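The top picture (800x600) shows these candidates:
- **Grey shafts:** long at (418,292) and (523,300), short at (405,357) and (518,364).
- **Not wanted:** orange look-alikes at (617,282), (590,390) and (527,428), the wrench at (447,237) and the disc at (462,329).
- **Holders:** the long holder is the far one at (278,263) and the short one is the near one at (278,332). The rail runs over both.

I choose the four grey ones. Next I measure them and check the choice in a crop.

```bash
cat > m.py <<'E'
from h import *
def shafts(im, roi=(235,165,365,250)):
    """grey (no warm tint) blobs on the table inside roi -> list (x,y,axis angle,len) world"""
    x0,y0,x1,y1=roi
    g=cv2.GaussianBlur(im["img"],(3,3),0).astype(int)
    m=((g[...,2]-g[...,0])<5)
    mm=np.zeros(m.shape,np.uint8); mm[y0:y1,x0:x1]=m[y0:y1,x0:x1]*255
    mm=cv2.morphologyEx(mm,cv2.MORPH_OPEN,np.ones((2,2)))
    mm=cv2.morphologyEx(mm,cv2.MORPH_CLOSE,np.ones((3,3)))
    out=[]
    for c in cv2.findContours(mm,cv2.RETR_EXTERNAL,cv2.CHAIN_APPROX_NONE)[0]:
        if cv2.contourArea(c)<60: continue
        P=np.array([onplane(im,*p,20)[:2] for p in c[:,0]]).astype(np.float32)
        r=cv2.minAreaRect(P); b=cv2.boxPoints(r)
        e=[b[1]-b[0],b[2]-b[1]]; e.sort(key=np.linalg.norm)
        out.append((*np.round(r[0],1),round(float(np.arctan2(e[1][1],e[1][0])),3),np.linalg.norm(e[1]).round(1),np.linalg.norm(e[0]).round(1)))
    return out,mm
E
python3 - <<'E'
from m import *
import pickle
im=pickle.load(open("top.pkl","rb"))
o,mm=shafts(im)
for s in o: print(s)
a=im["img"][140:250,135:385]; 
a=cv2.resize(a,None,fx=3.2,fy=3.2,interpolation=cv2.INTER_CUBIC)
k=cv2.resize(mm[140:250,235:385],None,fx=1.6,fy=1.6)
c=np.zeros((600,800,3),np.uint8); c[:352]=a; c[360:360+k.shape[0],:k.shape[1]]=k[...,None]
s=pickle.load(open("side.pkl","rb"))["img"][185:285,120:260]
s=cv2.resize(s,None,fx=2.4,fy=2.4); c[358:358+s.shape[0],400:400+s.shape[1]]=s
cv2.imwrite("pics/crop1.png",c)
# white holder and blue plate
hsv=cv2.cvtColor(im["img"],cv2.COLOR_BGR2HSV)
g=im["img"].astype(int)
for nm,m,z in(("white",(g.min(2)>165),36),("blue",(hsv[...,0]>100)&(hsv[...,0]<125)&(hsv[...,1]>120),8)):
    m=(m*255).astype(np.uint8); m[:140]=0;m[245:]=0;m[:,:135]=0;m[:,225:]=0
    for cc in cv2.findContours(m,cv2.RETR_EXTERNAL,cv2.CHAIN_APPROX_NONE)[0]:
        if cv2.contourArea(cc)>150:
            P=np.array([onplane(im,*p,z)[:2] for p in cc[:,0]]).astype(np.float32)
            print(nm,cv2.boundingRect(cc),cv2.minAreaRect(P))
E
```

```text
(np.float64(526.9), np.float64(-245.4), -1.549, np.float32(420.9), np.float32(272.3))
blue (143, 148, 73, 88) ((574.63232421875, 152.70375061035156), (286.8161315917969, 228.82936096191406), 0.32772645354270935)
```

View pics/crop1.png

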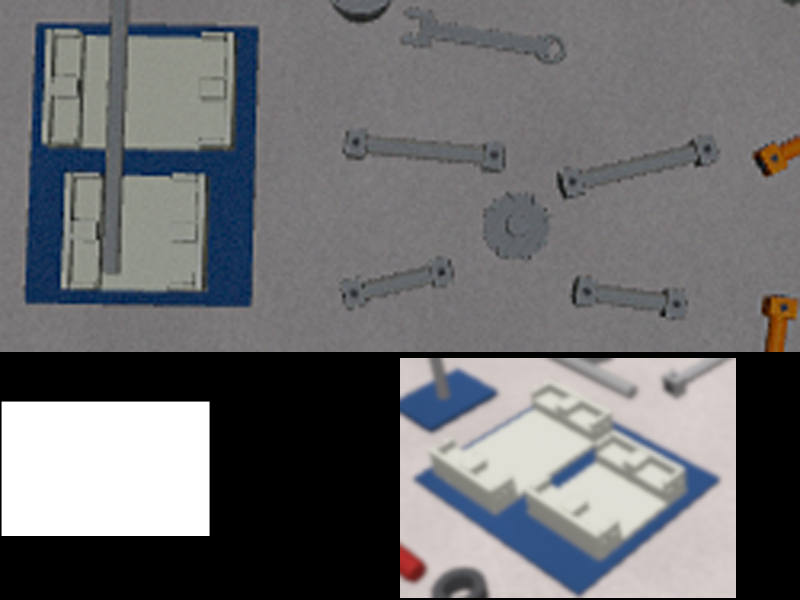

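The crop confirms four grey shafts with hubs, all distinct from the orange ones. In crop pixels the hub pairs are:

| Shaft | Hub 1 | Hub 2 |
|---|---|---|
| Long | (355,143) | (493,156) |
| Long | (571,182) | (707,150) |
| Short | (352,292) | (441,271) |
| Short | (585,291) | (677,303) |

The colour thresholds missed, so I retune them using colour and chroma values from the picture.

```bash
cat > m.py <<'E'
from h import *
def blob(P):
    r=cv2.minAreaRect(P.astype(np.float32)); b=cv2.boxPoints(r)
    e=sorted([b[1]-b[0],b[2]-b[1]],key=np.linalg.norm)
    return [round(float(v),3) for v in (*r[0],np.arctan2(e[1][1],e[1][0])%np.pi,np.linalg.norm(e[1]),np.linalg.norm(e[0]))]
def contours(im,m,roi,z,amin=60):
    x0,y0,x1,y1=roi
    mm=np.zeros(m.shape,np.uint8); mm[y0:y1,x0:x1]=m[y0:y1,x0:x1]*255
    mm=cv2.morphologyEx(mm,cv2.MORPH_CLOSE,np.ones((3,3)))
    return [blob(np.array([onplane(im,*p,z)[:2] for p in c[:,0]])) for c in cv2.findContours(mm,cv2.RETR_EXTERNAL,cv2.CHAIN_APPROX_NONE)[0] if cv2.contourArea(c)>amin],mm
def shaftmask(im):
    g=cv2.GaussianBlur(im["img"],(3,3),0).astype(int)
    return (g[...,1]-g[...,2])  # G-R
E
python3 - <<'E'
from m import *
import pickle
im=pickle.load(open("top.pkl","rb"))
g=cv2.GaussianBlur(im["img"],(3,3),0).astype(int)
px=lambda x,y:(int(135+x/3.2),int(140+y/3.2))
for n,p in dict(bar=(425,150),bar2=(630,168),disc=(515,210),hub=(493,150),table=(420,220),white=(150,90)).items():
    u,v=px(*p); print(n,(u,v),g[v,u])
d=g[...,1]-g[...,2]
t=d[200:215,300:330]; print("table/disc G-R",np.percentile(d[150:165,225:240],[5,50,95]))
for th in(0,2,4):
    o,mm=contours(im,d>=th,(235,165,365,250),20); print(th); [print(s) for s in o]
w=(g.min(2)>120)&(g[...,1]>g[...,0]+3)
o,mm=contours(im,w,(135,140,225,245),44,150); print("white"); [print(s) for s in o]
for z in(26,28):
  for a,b in(((355,143),(493,156)),((571,182),(707,150)),((352,292),(441,271)),((585,291),(677,303))):
    A,B=[onplane(im,135+p[0]/3.2,140+p[1]/3.2,28)[:2] for p in(a,b)]; 
    if z==28: print("hand",(A+B)/2,np.arctan2(*(B-A)[::-1])%np.pi,np.linalg.norm(B-A)+20)
E
```

```text
bar (267, 186) [108 105 101]
bar2 (331, 192) [106 103  99]
disc (295, 205) [105 101  96]
hub (289, 186) [101  96  94]
table (266, 208) [120 119 121]
white (181, 168) [137 147 144]
table/disc G-R [-3. -3. -2.]
0
[447.311, -343.732, 1.456, 113.339, 28.081]
[458.355, -110.391, 1.822, 112.324, 30.301]
[517.28, -229.466, 0.014, 68.018, 64.637]
[581.116, -351.01, 1.817, 166.018, 30.666]
[593.296, -136.067, 1.499, 160.745, 30.547]
2
[448.848, -344.269, 1.451, 108.531, 24.549]
[459.057, -110.223, 1.821, 107.525, 25.553]
[518.048, -228.631, 0.802, 63.692, 62.071]
[583.079, -352.562, 1.838, 160.489, 25.992]
[594.448, -136.206, 1.499, 158.979, 26.405]
4
[517.14, -229.432, 1.581, 58.144, 55.081]
white
[502.438, 151.618, 1.593, 135.815, 107.963]
[644.502, 112.196, 0.022, 110.207, 105.007]
[643.91, 214.948, 3.136, 113.001, 59.999]
hand [ 591.48324462 -135.69233062] 1.4981346542080294 159.74576574440758
hand [ 579.52505375 -352.65002304] 1.8244444288293917 161.42215894737038
hand [ 457.98432094 -110.75180977] 1.8240879150260294 111.35702625046976
hand [ 447.67702289 -344.94771452] 1.4630928681361712 112.36873465934252
```

Shaft positions agree between the mask and the crop reading to about 2 mm. The holders are at x = 646 (long) and 502 (short), with y ≈ 152. I grip each shaft with the tool already slanted 35° in the plane of the shaft, then only turn about z. IK check first.

```bash
cat > plan.py <<'E'
from m import *
T=np.radians(35)
def tool(yaw,flip=1,t=T):
    """slanted tool for a shaft at heading yaw from world y; body leans to the shaft's -y end"""
    s,c=np.sin(t),np.cos(t); z=np.array([0,s,-c]); y=np.array([flip,0,0.]); x=np.cross(y,z)
    return R.from_euler("z",yaw)*R.from_matrix(np.c_[x,y,z])
def tcp(axis_pt,yaw,off=8,dz=-8):
    """TCP for gripping the shaft with middle at axis_pt, off mm to the right along it"""
    d=np.array([-np.sin(yaw),np.cos(yaw),0])   # shaft direction (+y-ish)
    dz_up=-dz
    return np.array(axis_pt,float)-off*d+d*dz_up*np.tan(T)+[0,0,dz]
def eul(r): return r.as_euler("xyz")
S={"long1":(592.6,-136,1.499),"long2":(580.8,-351.5,1.824),"short1":(458.2,-110.4,1.823),"short2":(447.8,-344.3,1.456)}
LY=0.006
def lane(row,k):
    c={"long":(645.8,152.3),"short":(502.4,152.0)}[row]
    return np.array([c[0]+k*31,c[1],44.])
E
python3 - <<'E'
from plan import *
for f in(1,-1):
    print("flip",f)
    for n,(x,y,a) in S.items():
        yw=a-np.pi/2
        for dz in(0,90):
            q=robot.inverse_kinematics(list(tcp((x,y,14),yw)+[0,0,dz]),list(eul(tool(yw,f)))); print(n,dz,None if q is None else np.round(q,2))
    for r in("long","short"):
        for k in(-1,1):
            for d in((0,0,0),(0,-110,60)):
                q=robot.inverse_kinematics(list(tcp(lane(r,k),LY)+d),list(eul(tool(LY,f)))); print(r,k,d,None if q is None else np.round(q,2))
E
```

```text
flip 1
long1 0 [-0.71  0.75  1.48  0.49  1.34 -0.86]
long1 90 [-0.71  0.64  1.43  0.48  1.48 -0.78]
long2 0 [-0.85  1.02  0.89  0.27  1.79 -1.12]
long2 90 [-0.85  0.94  0.83  0.28  1.92 -1.08]
short1 0 [-0.74  0.66  1.68  0.33  1.35 -1.15]
short1 90 [-0.74  0.53  1.63  0.32  1.52 -1.1 ]
short2 0 [-1.08  0.78  1.4   0.33  1.48 -1.08]
short2 90 [-1.08  0.68  1.35  0.33  1.63 -1.03]
long -1 (0, 0, 0) [-0.28  0.63  1.62  0.64  1.17 -0.63]
long -1 (0, -110, 60) [-0.44  0.59  1.53  0.56  1.36 -0.66]
long 1 (0, 0, 0) [-0.25  0.72  1.44  0.63  1.23 -0.55]
long 1 (0, -110, 60) [-0.41  0.68  1.35  0.56  1.41 -0.59]
short -1 (0, 0, 0) [-0.36  0.46  1.99  0.66  1.05 -0.81]
short -1 (0, -110, 60) [-0.57  0.39  1.88  0.53  1.28 -0.83]
short 1 (0, 0, 0) [-0.32  0.53  1.83  0.66  1.1  -0.73]
short 1 (0, -110, 60) [-0.51  0.47  1.73  0.54  1.31 -0.76]
flip -1
long1 0 [-0.71  0.75  1.48  0.49  1.34  2.29]
long1 90 [-0.71  0.64  1.43  0.48  1.48  2.36]
long2 0 [-0.85  1.02  0.89  0.27  1.79  2.02]
long2 90 [-0.85  0.94  0.83  0.28  1.92  2.06]
short1 0 [-0.74  0.66  1.68  0.33  1.35  1.99]
short1 90 [-0.74  0.53  1.63  0.32  1.52  2.04]
short2 0 [-1.08  0.78  1.4   0.33  1.48  2.06]
short2 90 [-1.08  0.68  1.35  0.33  1.63  2.11]
long -1 (0, 0, 0) [-0.28  0.63  1.62  0.64  1.17  2.51]
long -1 (0, -110, 60) [-0.44  0.59  1.53  0.56  1.36  2.48]
long 1 (0, 0, 0) [-0.25  0.72  1.44  0.63  1.23  2.59]
long 1 (0, -110, 60) [-0.41  0.68  1.35  0.56  1.41  2.55]
short -1 (0, 0, 0) [-0.36  0.46  1.99  0.66  1.05  2.33]
short -1 (0, -110, 60) [-0.57  0.39  1.88  0.53  1.28  2.31]
short 1 (0, 0, 0) [-0.32  0.53  1.83  0.66  1.1   2.41]
short 1 (0, -110, 60) [-0.51  0.47  1.73  0.54  1.31  2.38]
```

```bash
cat > act.py <<'E'
from plan import *
OP=0.52
def t(): return round(robot.current_t(),2)
def pick(n):
    x,y,a=S[n]; yw=a-np.pi/2; e=list(eul(tool(yw))); p=tcp((x,y,14),yw)
    robot.move_gripper(OP)
    robot.move_ptp(list(p+[0,0,80]),e); print("above",t())
    hit=robot.move_linear(list(p+[0,0,12]),speed=150)
    hit=robot.move_linear(list(p),speed=50,f_stop=12); print("down",hit,np.round(robot.current_tcp_pos()-p,1),t())
    robot.move_gripper(0.0); w=robot.current_gripper_width()
    robot.move_linear(list(p+[0,0,90]),speed=150); print("grip",round(w,3),round(robot.current_gripper_width(),3),np.round(robot.current_contact_force(),1),t())
def carry(row,k):
    e=list(eul(tool(LY))); p=tcp(lane(row,k),LY)
    robot.move_ptp(list(p+[0,-110,60]),e)
    robot.move_linear(list(p+[0,0,22]),speed=150); print("over lane",t())
def lower(row,k):
    p=tcp(lane(row,k),LY)
    hit=robot.move_linear(list(p+[0,0,-4]),speed=45,f_stop=8); print("lower",hit,np.round(robot.current_tcp_pos()-p,1),t())
def leave(row,k):
    robot.move_gripper(0.46)
    z=tool(LY).as_matrix()[:,2]; p=np.array(robot.current_tcp_pos())
    robot.move_linear(list(p-75*z),speed=150)
    robot.move_linear(list(p-75*z+[0,-60,10]),speed=250); print("left",t(),np.round(robot.current_contact_force(),1))
def shot(cam,name,box=None,s=None):
    im=robot.get_image(cam); a=im["img"]
    if box: a=a[box[1]:box[3],box[0]:box[2]]
    cv2.imwrite("pics/"+name,cv2.resize(a,None,fx=s or 1.5,fy=s or 1.5,interpolation=cv2.INTER_CUBIC)); return im
E
python3 - <<'E'
from act import *
pick("long1"); shot("side","lift1.png",(130,60,400,260),2.9)
E
```

```text
above 2.97
down False [-0.   0.1  0. ] 3.96
grip 0.192 0.183 [-0.2 -0.5 -3.2] 5.32
```

View pics/lift1.png

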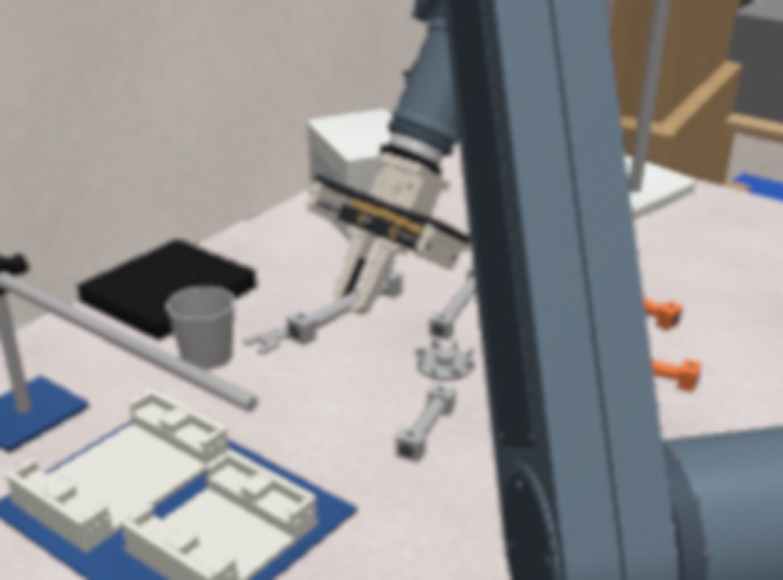

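Long shaft lifted at the middle and held level, hubs at (300,327) and (390,285). Carry it to the far long lane and check before lowering.

```bash
python3 - <<'E'
from act import *
carry("long",1); print(np.round(robot.current_contact_force(),1))
a=robot.get_image("side")["img"][140:300,110:330]; b=robot.get_image("top")["img"][130:250,120:300]
c=np.zeros((600,800,3),np.uint8); a=cv2.resize(a,(440,320),interpolation=cv2.INTER_CUBIC); b=cv2.resize(b,(360,240),interpolation=cv2.INTER_CUBIC)
c[:320,:440]=a; c[:240,440:]=b; cv2.imwrite("pics/over1.png",c[:330])
E
```

```text
over lane 7.1
[ 1.2 -0.2 -1.8]
```

View pics/over1.png

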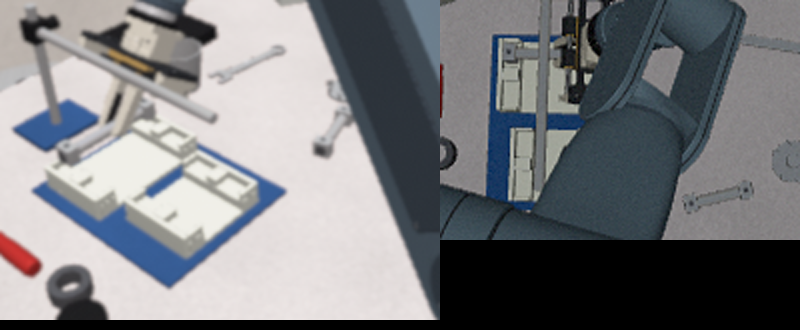

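The shaft hangs level under the rail over the far long lane, with its left hub at (510,50) in the top inset. Lower it and release.

```bash
python3 - <<'E'
from act import *
im=robot.get_image("top"); print("left hub",np.round(onplane(im,155,155,80)[:2]),"expect",np.round(lane("long",1)[:2]+[0,70]))
lower("long",1); leave("long",1)
shot("top","seat1.png",(110,125,240,250),4.5)
E
```

```text
left hub [676. 219.] expect [677. 222.]
lower True [-0.2 -0.1 -1. ] 7.75
left 9.43 [ 0.5  0.7 -1.1]
```

View pics/seat1.png

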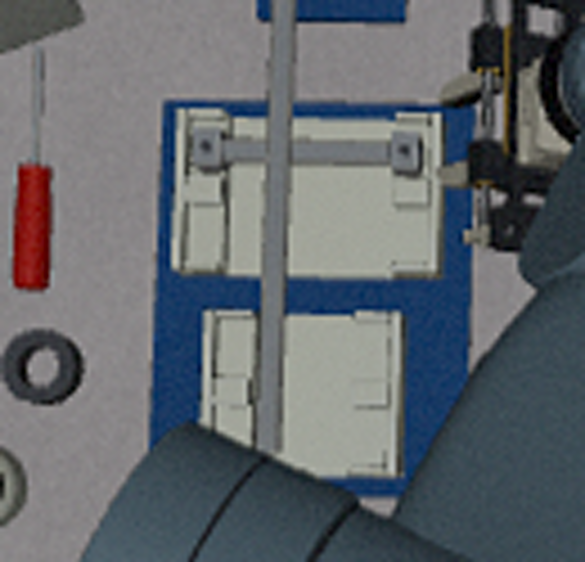

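The first shaft is seated, hubs at (207,148) and (405,152), and it is clear of the stops. Continue with the other three, stopping if a grip width is wrong or if the landing height (lowering stop) is off.

```bash
python3 - <<'E'
from act import *
for n,row,k in(("long2","long",-1),("short1","short",1),("short2","short",-1)):
    print(n); pick(n)
    if not .16<robot.current_gripper_width()<.23: print("bad grip"); break
    carry(row,k); lower(row,k)
    if abs(robot.current_tcp_pos()[2]-tcp(lane(row,k),LY)[2])>4: print("bad height"); break
    leave(row,k)
else:
    robot.move_ptp([350,-350,200],list(eul(tool(0)))); print(t())
a=robot.get_image("side")["img"][150:270,110:300]; b=robot.get_image("top")["img"][125:250,110:340]
c=np.zeros((480,780,3),np.uint8); a=cv2.resize(a,(380,240),interpolation=cv2.INTER_CUBIC); 
c=cv2.resize(b,(690,375),interpolation=cv2.INTER_CUBIC); d=np.zeros((620,690,3),np.uint8); d[:375]=c; d[375:615,:380]=a
cv2.imwrite("pics/all.png",d[:600])
E
```

```text
long2
above 11.37
down False [-0.1  0.  -0.1] 12.36
grip 0.183 0.185 [ 0.4  0.6 -2.8] 13.72
over lane 16.11
lower True [-0.  -0.4 -0.9] 16.61
left 18.29 [-0.7  0.4 -0.4]
short1
above 19.55
down False [-0.1  0.   0. ] 20.54
grip 0.186 0.186 [ 0.3 -0.2 -2.9] 21.9
over lane 23.53
lower True [ 0.  -0.4 -0.9] 24.03
left 25.72 [-0.2  0.6 -0.5]
short2
above 27.57
down False [-0.1  0.  -0. ] 28.57
grip 0.184 0.189 [ 0.2  0.6 -3.9] 29.93
over lane 32.29
lower True [ 0.1 -0.4 -1. ] 32.8
left 34.48 [-0.2  0.7 -0.9]
36.05
```

View pics/all.png

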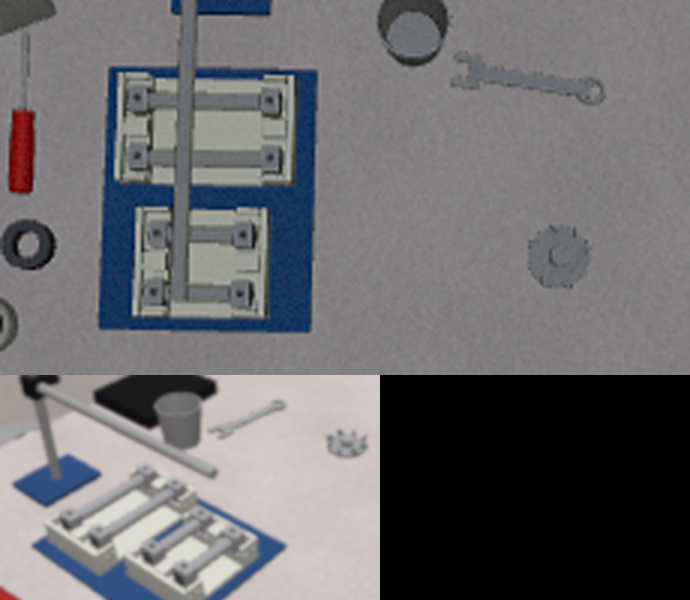

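All four shafts lie in their lanes: long hubs at (137,98)/(270,100) and (137,155)/(270,157), short hubs at (156,232)/(243,234) and (154,292)/(240,294). Numeric check, then hand in.

```bash
python3 - <<'E'
from act import *
im=robot.get_image("top"); ok=True
for (a,b,l) in(((137,98),(270,100),lane("long",1)),((137,155),(270,157),lane("long",-1)),((156,232),(243,234),lane("short",1)),((154,292),(240,294),lane("short",-1))):
    A,B=[onplane(im,110+p[0]/3,125+p[1]/3,58)[:2] for p in(a,b)]; d=(A+B)/2-l[:2]; g=np.arctan2(*(B-A)[::-1])+np.pi/2
    print(np.round(d,1),round(g,3)); ok&=abs(d[1])<9 and abs(d[0])<8
im=robot.get_image("top"); print("disc",[s for s in contours(im,shaftmask(im)>=0,(235,165,365,250),20)[0]],np.round(robot.current_contact_force(),1))
print(ok)
if ok: robot.hand_in(); print("handed in",t())
E
```

```text
[-3.8 -0.8] 0.007
[-2.7 -3.2] 0.007
[-2.8 -1.9] -0.001
[-3.6 -1.8] -0.001
disc [[518.879, -229.431, 1.593, 64.816, 64.768]] [-0.5 -1.   0.3]
True
the job is handed in; nothing more can be done
the job is handed in; nothing more can be done
```

All four shafts are seated and the job was handed in at about 36 s of the 72 s allowed. The two long shafts are in the far (long) holder and the two short ones in the near (short) holder, one to a lane. I gripped each with the tool slanted 35° and slid it in under the rail. The orange look-alikes were left alone.

Last checks before handing in:
- **Position:** the final top picture puts each shaft's middle within about 3 mm of the lane's middle along the lane and 4 mm across it. Headings are within 0.01 rad of the lane.
- **Seating:** each shaft met the ledges within 1 mm of the expected height. The side view shows all four lying flat.
- **Bystanders:** the disc had moved less than 2 mm by measurement. The wrench, beaker, collar, screwdriver and what shows of the jar look unmoved in the picture, but I did not measure them.
- **Rail and forces:** the tool force at the points I read it stayed below about 4 N, except for the 8 N stop I set for lowering onto the ledges. I saw no sign of touching the rail, but there is no direct reading of rail contact.

None of these checks failed. Before moving, my first colour thresholds for the shafts missed and I retuned them. The across-lane offset of about 3 mm is close to the cameras' 2 mm calibration error.

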